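Load the camshaft inspection fixture

ROBOT

A 6-joint arm with a two-finger parallel gripper is mounted at the origin on the work surface. World frame = base frame: x ahead of the robot, y to its left, z up, the work surface at z = 0. Lengths are in m, angles in rad, forces in N, time in s.
With the tool pointing down it reaches from about 0.2 to 0.875 m from the base axis. Payload 3.4 kg.
Tool frame: the origin (TCP) lies at the very end of the fingers, on their centre line; the grasp point (between the pads) lies 19 mm behind it; z points along the fingers, y is the line along which they close (so a half turn about z gives the same grasp; the last joint's range is limited). The gripper opens to 94 mm and grips with 3 to 60 N. Pads are 16 mm wide; open, the fingers measure 119 mm over their backs; the gripper's body (75 mm by 177 mm) begins 78 mm behind the grasp point.
Start: joints at [1.038, 0.276, 1.505, -0, 1.361, -0.121], TCP at [0.23, 0.527, 0.205] pointing down, gripper open.
Joint ranges: [-2.89, 2.89], [-0.75, 2.08], [0.22, 2.7], [-1.18, 4.32], [0.11, 2.71], [-2.7, 2.7]. Speed limits (rad/s): [2.57, 2.57, 3.14, 3.14, 3.14, 3.14].

INTERFACE

Orientations are given as a 3x3 rotation matrix whose columns are the frame's x, y, z axes.
In Python, from bench import robot, vision gives the robot as it stands. The module is installed in compiled form; this text tells all that it offers.
- The arm moves only by the shell command python3 -m handwheel 'ROWS' [FORCE]. ROWS is JSON, a list of rows, each a list of 5 numbers: the closure, from 0 (fully open) to 1 (shut), then the shift along the world's x, y, z in mm, then the turn about the world's z in degrees. A call has 1 to 20 rows; each row is the pose to reach, as a shift and turn from the pose commanded when the call began; what a row does not reach only later rows make up. A row lasts 1/8 s, in which the tool goes at most 62.5 mm and 10.7 degrees, less where a joint would pass 70% of its speed; a pose out of reach is approached as far as the arm can. A call with a gripper value outside its range is refused whole. The fingers move at their own pace and stop on an object; FORCE is the grip in N (left out, the last holds). Time passes only in rows, so rows that repeat a pose let the fingers close. It gives the time, the measured TCP pose, the force, the opening and the grip force at its end, in the units of the state.
- robot.state(): the state, without advancing time (a new reading comes with each control period).
- vision.capture(name): name is "scene" or "top" or "wrist"; returns a dict with "img" (480x640x3 uint8, red, green, blue), "camera_matrix" (3x3 intrinsics, pixels), "distortion" ([k1, k2, p1, p2, k3] as OpenCV has them; the pictures are not rectified), "xyz" and "attitude" of the camera in the world. Camera axes: x right, y down, z forward; pixel columns grow to the right and rows downward; lengths in m; the calibration is good to about 2 mm. A picture is of the moment at which its call begins. There is no depth.
- robot.finish_job(): hands the job in; it is judged then, once.
The state is a dict: "clock": time; "q": joint angles; "joint_velocities": joint speeds; "effort": joint torques, N m; "tool_pos": TCP position; "eef_rot": TCP orientation; "force": force on the tool from outside, world axes, zero at the start; "torque": the same for the moment, N m; "finger_gap": finger opening in m; "grasp_force": force on a finger pad.
Only numpy, scipy, OpenCV 4.12 (cv2) and the standard library are available. Lean on these libraries where they do the work, as an engineer would, in place of code of your own. Each camera call takes 0.05 s, during which the arm holds its last target. There are 200 camera calls.

TASK

Make the inspection bench ready for measuring: lay every camshaft on the bench into a nest of its own on the V-block fixture, both journals down in the V-blocks and midway along them, any nest and either way round, then clamp up: all three straps must end swung fully over to their stops, that of an empty nest too (straps that lie in the way of loading must first be swung aside). Also push the bearing bridge flat on the bench squarely home against the stops, its long side touching the two stop blocks and its end touching the third. Leave the other things on the bench where they are.

Things in the scene. Friction and masses are not known exactly. Their poses are not given: they have to be found in the camera images.
- fixture: inspection fixture fixed on the bench: aluminium plate 12 mm thick carrying three nests (pairs of dark steel V-blocks), 100 mm apart along its y, and three swing straps. Origin on the bench, x along the V-grooves, z up. Plate x -90 to +110, y -160 to +170 mm; V-block tops 58 mm, strap knob tops 111 mm above the bench
- nest1 (a point): nest 1: point midway between its two V-blocks, on the axis of a shaft seated in them (56 mm above the bench; axes as the fixture's). The 90 degree V-blocks stand at x = -60 and +60 mm, each 20 mm long, mouth 44 mm wide: a shaft set down up to 10 mm off sideways centres itself. Between them it is free down to the plate, 44 mm below this point
- strap1 (a joint): swing of the strap of nest 1, rad: 0 (stop) = square across the +x V-block, 3 mm over the journal; grows anticlockwise from above; 1.57 points along +x, clear; stop 1.75. Above 1.3 the nest can be loaded. Stays where left; about 3 N at the knob swings it. Pivot 60 mm along x, 36 mm along y from the nest point; knob at 45 mm x (sin q, -cos q) from it
- knob1 (a point): top of the upright black knob on the free end of strap 1: a pin 14 mm in diameter, 30 mm tall (81 to 111 mm above the bench), 45 mm from the pivot. The steel strap below it is 8 mm thick, 16 mm wide, ends 8 mm beyond the knob's axis; the pivot reaches 5 mm above the strap
- nest2 (a point): nest 2: point midway between its two V-blocks, on the axis of a shaft seated in them (56 mm above the bench; axes as the fixture's). The 90 degree V-blocks stand at x = -60 and +60 mm, each 20 mm long, mouth 44 mm wide: a shaft set down up to 10 mm off sideways centres itself. Between them it is free down to the plate, 44 mm below this point
- strap2 (a joint): swing of the strap of nest 2, rad: 0 (stop) = square across the +x V-block, 3 mm over the journal; grows anticlockwise from above; 1.57 points along +x, clear; stop 1.75. Above 1.3 the nest can be loaded. Stays where left; about 3 N at the knob swings it. Pivot 60 mm along x, 36 mm along y from the nest point; knob at 45 mm x (sin q, -cos q) from it
- knob2 (a point): top of the upright black knob on the free end of strap 2: a pin 14 mm in diameter, 30 mm tall (81 to 111 mm above the bench), 45 mm from the pivot. The steel strap below it is 8 mm thick, 16 mm wide, ends 8 mm beyond the knob's axis; the pivot reaches 5 mm above the strap
- nest3 (a point): nest 3: point midway between its two V-blocks, on the axis of a shaft seated in them (56 mm above the bench; axes as the fixture's). The 90 degree V-blocks stand at x = -60 and +60 mm, each 20 mm long, mouth 44 mm wide: a shaft set down up to 10 mm off sideways centres itself. Between them it is free down to the plate, 44 mm below this point
- strap3 (a joint): swing of the strap of nest 3, rad: 0 (stop) = square across the +x V-block, 3 mm over the journal; grows anticlockwise from above; 1.57 points along +x, clear; stop 1.75. Above 1.3 the nest can be loaded. Stays where left; about 3 N at the knob swings it. Pivot 60 mm along x, 36 mm along y from the nest point; knob at 45 mm x (sin q, -cos q) from it
- knob3 (a point): top of the upright black knob on the free end of strap 3: a pin 14 mm in diameter, 30 mm tall (81 to 111 mm above the bench), 45 mm from the pivot. The steel strap below it is 8 mm thick, 16 mm wide, ends 8 mm beyond the knob's axis; the pivot reaches 5 mm above the strap
- cam1: loose steel camshaft 156 mm long, 0.6 kg; up to three alike (absent: None). Origin on its axis at mid-length, x along it, ends alike. Core 20 mm diameter, bare for 22 mm either side of the middle: grip there. Then, each side, two lobes (22 to 45 mm out, noses reaching 19.5 mm from the axis) and a journal 28 mm in diameter (46 to 78 mm out). Lies on its lobe noses, axis 15 mm up
- cam2: loose steel camshaft 156 mm long, 0.6 kg; up to three alike (absent: None). Origin on its axis at mid-length, x along it, ends alike. Core 20 mm diameter, bare for 22 mm either side of the middle: grip there. Then, each side, two lobes (22 to 45 mm out, noses reaching 19.5 mm from the axis) and a journal 28 mm in diameter (46 to 78 mm out). Lies on its lobe noses, axis 15 mm up
- cam3: loose steel camshaft 156 mm long, 0.6 kg; up to three alike (absent: None). Origin on its axis at mid-length, x along it, ends alike. Core 20 mm diameter, bare for 22 mm either side of the middle: grip there. Then, each side, two lobes (22 to 45 mm out, noses reaching 19.5 mm from the axis) and a journal 28 mm in diameter (46 to 78 mm out). Lies on its lobe noses, axis 15 mm up
- stops: three dark steel stop blocks 22 mm high fixed on the bench; axes x, y level. Two stand at y = -35 and +35 mm (34 mm wide, 36 mm gap between), stop faces at x = +42 mm looking to -x; the third has its face at y = -55 mm, looking to +y, and spans x = 5 to 39 mm. The thin steel sheet under them is look only
- home (a point): in the stop fixture: where the bridge's origin lies, its axes along these (or turned half round), when its long side rests on the two stop blocks (+x side) and its end on the third (-y end)
- bridge: loose aluminium bearing bridge, 0.35 kg: bar 40 x 110 x 20 mm (x, y, z) with a boss 30 mm long on its middle (top at 28 mm, full 40 mm width) and two bolt holes. Origin at the centre of its underside, y along its length; turned half round it is alike. Slides with ordinary friction
- oil: bystander, not part of the job: white plastic oil bottle 56 mm across, 130 mm tall, standing; origin at its base
- paste: bystander, not part of the job: jar 68 mm across, 60 mm tall; origin at its base
- mallet: bystander, not part of the job: hammer 240 mm long lying down
- driver: bystander, not part of the job: screwdriver 200 mm long lying down
- race: bystander, not part of the job: steel bearing ring 72 mm across, 18 mm high, lying flat
- wrench: bystander, not part of the job: wrench 180 mm long lying down
- pot: bystander, not part of the job: black open cup 80 mm across, 90 mm tall; origin at its base
Things that resemble listed ones, but are neither listed nor needed, are in the scene too. What is shaped like the stops but blue or pink is not meant.

How it is judged:
By the outcome, as a careful person would: the job done as asked, in the order asked, and still so for the second after the job is handed in, with the robot touching nothing.
Of cam1, cam2, cam3 only 2 to 3 are there at a start; the rules pass over those that are not, and their reading is None.
At some moment in a run one of bridge may be knocked a few centimetres aside while the robot is not near it.
Once in a run the grip may slacken for a moment while it holds something.
It also fails if it takes over 210 s, if anything falls off the work surface, if the arm or the gripper's body presses on something with over 40 N, if the wrist force passes 120 N, or if a joint passes its speed limit or range.

## Working session

There is one attempt and no reset: what is moved stays moved. The work goes in short steps, Python scripts to look and compute and a shell command to move; the robot and the scene stay as the last step left them, time stands still between calls to the robot, and variables do not carry over. Pictures are saved under pics/ and viewed, at most 14 in all, crops included, and the job is handed in when it is done.

```bash
mkdir -p pics
cat > h.py <<'E'
import numpy as np, cv2
from bench import robot, vision
def cap(n, save=None):
    c=vision.capture(n)
    if save: cv2.imwrite('pics/'+save, cv2.cvtColor(c['img'],cv2.COLOR_RGB2BGR))
    return c
def pt(c,u,v,z):
    K=np.array(c['camera_matrix'],float);d=np.array(c['distortion'],float)
    p=cv2.undistortPoints(np.array([[[u,v]]],float),K,d)[0,0]
    r=np.array(c['attitude'])@np.array([p[0],p[1],1]);o=np.array(c['xyz'])
    return o+r*(z-o[2])/r[2]
def pix(c,P):
    R=np.array(c['attitude']);K=np.array(c['camera_matrix'],float);d=np.array(c['distortion'],float)
    rv=cv2.Rodrigues(R.T)[0];t=-R.T@np.array(c['xyz'])
    return cv2.projectPoints(np.array(P,float).reshape(-1,3),rv,t,K,d)[0][:,0]
E
python3 - <<'E'
from h import *
import pickle
for n in ['top','scene']:
    c=cap(n,n+'0.png'); pickle.dump(c,open(n+'0.pkl','wb')); print(n,c['xyz'],np.round(c['attitude'],3).tolist(),np.round(c['camera_matrix'],1).tolist())
s=robot.state(); print(s['clock'],s['tool_pos'],np.round(s['eef_rot'],3).tolist(),s['finger_gap'])
E
```

```text
top [0.37486354 0.03383468 1.5783755 ] [[-0.02, -0.996, 0.083], [-1.0, 0.019, -0.017], [0.016, -0.084, -0.996]] [[560.0, 0.0, 315.3], [0.0, 560.0, 241.6], [0.0, 0.0, 1.0]]
scene [1.09245182 0.40775893 1.01279566] [[-0.576, 0.644, -0.504], [0.817, 0.461, -0.345], [0.01, -0.611, -0.792]] [[511.6, 0.0, 308.2], [0.0, 511.6, 243.8], [0.0, 0.0, 1.0]]
0.1 [0.22990646 0.52651917 0.20473227] [[-0.916, 0.4, -0.001], [0.4, 0.916, -0.001], [0.0, -0.002, -1.0]] 0.09389917651262515
```

View pics/top0.png

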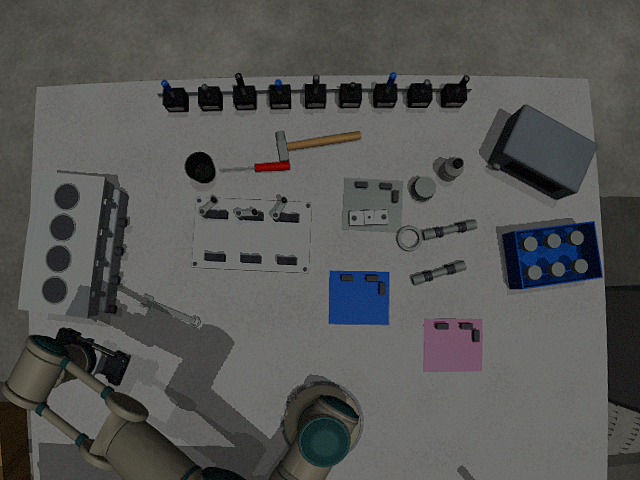

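View pics/scene0.png

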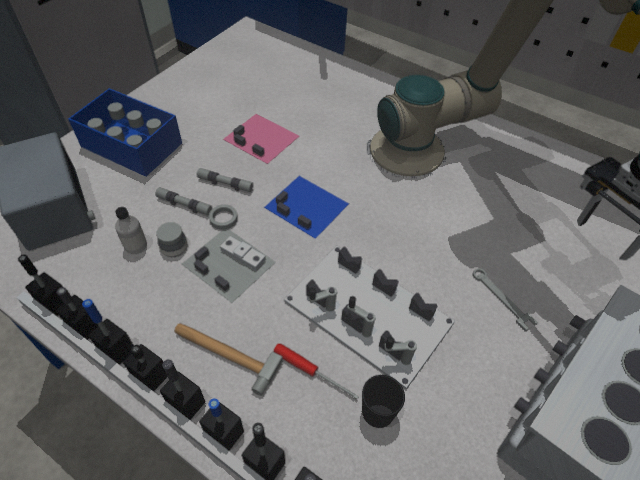

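The top view shows two camshafts at (450,229) and (438,272). The fixture is at (252,235), and the stops with the bridge are on the grey sheet at (372,204); the blue and pink copies are decoys. I'll check these in enlarged crops.

Run:
```python
import cv2
a=cv2.imread('pics/top0.png')
f=cv2.resize(a[185:285,185:325],None,fx=5.6,fy=5.6,interpolation=cv2.INTER_CUBIC)
cv2.imwrite('pics/c1.png',cv2.convertScaleAbs(f,alpha=1.5))
f=cv2.resize(a[165:295,335:495],None,fx=4.5,fy=4.5,interpolation=cv2.INTER_CUBIC)
cv2.imwrite('pics/c2.png',cv2.convertScaleAbs(f,alpha=1.5))
```

```text
(no output)
```

View pics/c1.png

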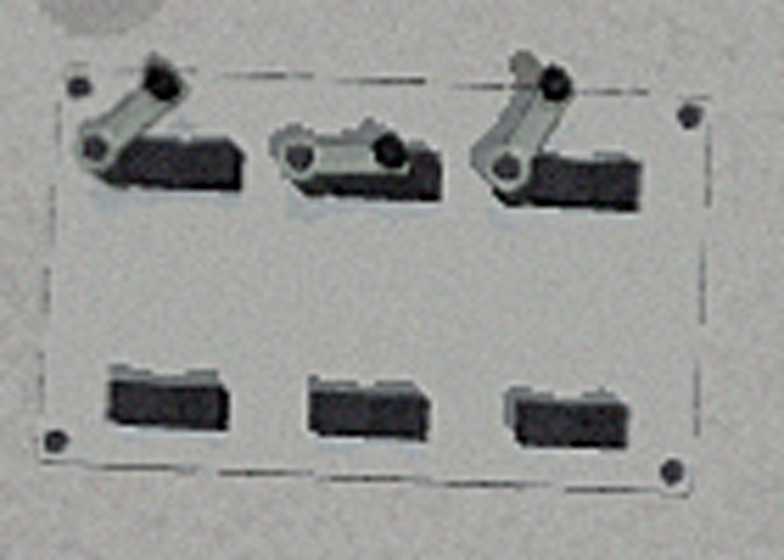

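View pics/c2.png

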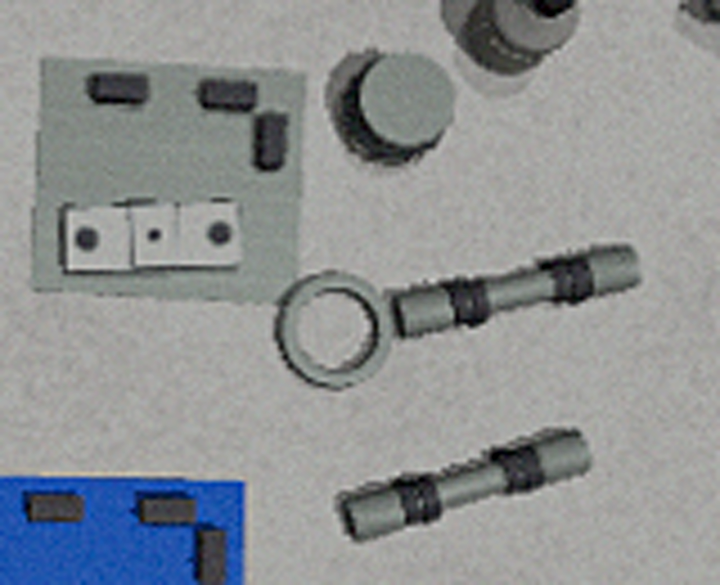

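The crops confirm the picture:
- **Camshafts:** two, with mid-shafts at crop (517,290) and (471,483).
- **Bridge:** on the grey sheet, about 25 mm or more off the dark grey stops.
- **Straps:** left about 0.85 rad, middle at 0, right about 1.2 rad. I'll load the left and right nests.

Run:
```python
from h import *
import pickle
c=pickle.load(open('top0.pkl','rb'))
f1=lambda u,v,z: pt(c,185+(u+.5)/5.6-.5,185+(v+.5)/5.6-.5,z)
f2=lambda u,v,z: pt(c,335+(u+.5)/4.5-.5,165+(v+.5)/4.5-.5,z)
W=np.array([f1(60,72,.012),f1(710,98,.012),f1(690,492,.012),f1(40,462,.012)])[:,:2]
L=np.array([[110,170],[110,-160],[-90,-160],[-90,170]])/1000.
z=(W-W.mean(0))@[1,1j]; l=(L-L.mean(0))@[1,1j]
th=np.angle(np.vdot(l,z)); R=np.array([[np.cos(th),-np.sin(th)],[np.sin(th),np.cos(th)]])
t=W.mean(0)-R@L.mean(0); print('fix',np.degrees(th),t*1000, np.round((W-L@R.T-t)*1000,1).tolist())
kn={100:f1(163,82,.111),0:f1(391,152,.111),-100:f1(555,84,.111)}
for y,k in kn.items():
    n=t+R@[0,y/1e3]; p=R.T@(k[:2]-t)*1000-[60,y+36]
    print(y,'nest',n*1000,'pivot',(t+R@[.06,y/1e3+.036])*1000,'knob',k[:2]*1000,'rel',p,np.hypot(*p),np.arctan2(p[0],-p[1]))
for e in [((395,312),(638,262),(468,302),(572,280)),((348,520),(590,450),(420,498),(522,467))]:
    q=np.array([f2(*a,.017)[:2]*1000 for a in e]); d=q[1]-q[0]
    print('cam mid',(q[0]+q[1])/2,(q[2]+q[3])/2,np.hypot(*d),np.degrees(np.arctan2(d[1],d[0])))
b=np.array([f2(*a,.02)[:2]*1000 for a in [(65,205),(238,200),(238,265),(65,271)]]); print('bridge',b.mean(0),b)
for a in [(90,103),(147,103),(200,107),(257,111),(253,113),(253,170)]: print('stop',f2(*a,.011)[:2]*1000)
```

```text
fix -3.5654303787793458 [518.71507206 181.91654359] [[-1.1, 0.1], [-0.6, 0.2], [0.6, 1.6], [1.1, -1.9]]
100 nest [524.93390656 281.72298676] pivot [587.05655288 313.9220056 ] knob [615.44603209 275.87309946] rel [ 30.70072793 -36.20976515] 47.47295849116293 0.7032490288863601
0 nest [518.71507206 181.91654359] pivot [580.83771838 214.11556243] knob [579.70950933 167.75854909] rel [  1.75684062 -46.33744762] 46.370740140443814 0.037895905530736254
-100 nest [512.49623756  82.11010043] pivot [574.61888388 114.30911927] knob [610.62284705  89.84296749] rel [ 37.45578453 -22.17976899] 43.53019580479334 1.0361624324955336
cam mid [ 535.69937507 -375.2966677 ] [ 533.05005088 -376.97027728] 160.8139956878369 -79.59071908485292
cam mid [ 411.62577642 -339.94386116] [ 413.10985378 -340.83520378] 161.04435638541645 -75.56758899730933
bridge [ 571.92451054 -143.63530081] [[ 591.87209981  -89.83513091]
 [ 593.22247472 -198.66039567]
 [ 552.22115628 -197.30277666]
 [ 550.38231135  -88.7429    ]]
stop [ 657.85284333 -108.11906889]
stop [ 657.30322101 -144.24721638]
stop [ 654.24708021 -177.84133481]
stop [ 651.17120276 -214.07456392]
stop [ 649.92283619 -211.47597237]
stop [ 613.44975862 -210.19215457]
```

```bash
python3 -m handwheel '[[0.45,385,-250,0,20],[0.45,385,-250,0,20],[0.45,385,-250,0,20],[0.45,385,-250,0,20],[0.45,385,-250,0,20],[0.45,385,-250,0,20],[0.45,385,-250,0,20],[0.45,385,-250,0,20],[0.45,385,-250,0,20],[0.45,385,-250,-20,20],[0.45,385,-250,-20,20],[0.45,385,-250,-20,20]]' 10
python3 - <<'E'
from h import *
c=cap('wrist','w1.png'); print(c['xyz'],np.round(c['attitude'],2).tolist()); print(robot.state()['tool_pos'])
E
```

```text
clock: 1.6
tool_pos: [0.6143, 0.2779, 0.1861]
eef_rot: [[-0.998, 0.061, -0.0], [0.061, 0.998, 0.0], [0.0, 0.0, -1.0]]
force: [-0.4, -0.1, -0.2]
finger_gap: 0.0519
grasp_force: 0.0
[0.54488085 0.28100406 0.36521858] [[0.06, 0.97, 0.24], [1.0, -0.06, -0.01], [0.0, 0.24, -0.97]]
[0.61472025 0.27787059 0.18640004]
```

View pics/w1.png

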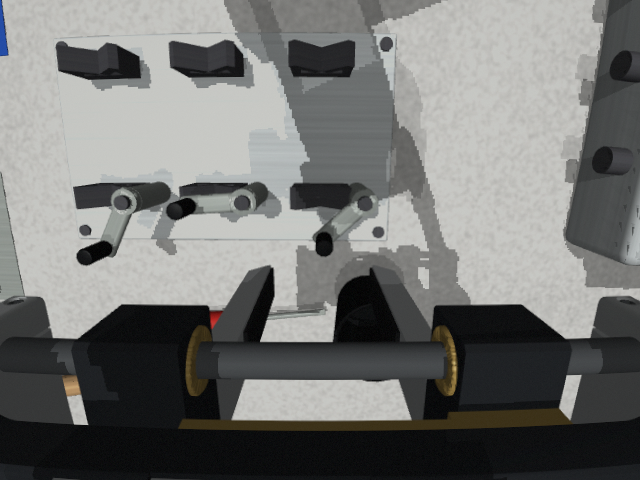

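The wrist view shows the knob tops at left (324,248), middle (175,212) and right (84,258). The plate corners are at (57,38), (396,34), (387,241) and (77,240). I'll refine with these.

Run:
```python
from h import *
import pickle
c=cap('wrist')
W=np.array([pt(c,*p,.012)[:2] for p in [(387,241),(77,240),(57,38),(396,34)]])
L=np.array([[110,170],[110,-160],[-90,-160],[-90,170]])/1000.
z=(W-W.mean(0))@[1,1j]; l=(L-L.mean(0))@[1,1j]
th=np.angle(np.vdot(l,z)); R=np.array([[np.cos(th),-np.sin(th)],[np.sin(th),np.cos(th)]])
t=W.mean(0)-R@L.mean(0); print('fix',np.degrees(th),t*1000, np.round((W-L@R.T-t)*1000,1).tolist())
for y,u in {100:(324,248),0:(175,212),-100:(84,258)}.items():
    k=pt(c,*u,.111); p=R.T@(k[:2]-t)*1000-[60,y+36]
    print(y,'nest',(t+R@[0,y/1e3])*1000,'knob',k[:2]*1000,'pivot',(t+R@[.06,y/1e3+.036])*1000,np.hypot(*p),np.arctan2(p[0],-p[1]))
ct=pickle.load(open('top0.pkl','rb')); print('pot',pt(ct,201,165,.09))
```

```text
fix -4.0662382519131635 [520.55736966 183.30147471] [[-1.4, -0.4], [0.9, -2.0], [0.8, 4.3], [-0.3, -1.9]]
100 nest [527.6483383 283.0497487] knob [616.67394695 279.09116006] pivot [590.0500514  314.70454615] 44.46509961159878 0.712920481835683
0 nest [520.55736966 183.30147471] knob [582.26122473 170.06759535] pivot [582.95908277 214.95627217] 44.8941010882579 0.05542408210182871
-100 nest [513.46640103  83.55320072] knob [613.6248842   91.07502517] pivot [575.86811413 115.20799818] 44.81042369916308 1.073041831061121
pot [0.71380132 0.31415417 0.09      ]
```

```bash
python3 -m handwheel '[[0.45,2,0,-50,0],[0.45,2,0,-91,0],[0.45,2,0,-91,0],[0.45,2,0,-91,0],[1,2,0,-91,0],[1,2,0,-91,0],[1,2,0,-91,0],[1,2,0,-91,0],[1,7,4,-91,0],[1,12,10,-91,0],[1,16,16,-91,0],[1,18,22,-91,0],[1,20,28,-91,0],[1,20,34,-91,0],[1,20,34,-91,0],[1,20,34,-91,0]]' 10
```

```text
clock: 3.7
tool_pos: [0.6389, 0.3089, 0.095]
eef_rot: [[-0.998, 0.062, 0.007], [0.062, 0.998, -0.003], [-0.007, -0.003, -1.0]]
force: [4.4, -3.8, 0.5]
finger_gap: 0.0136
grasp_force: 10.0
```

```bash
python3 -m handwheel '[[0.45,0,0,0,0],[0.45,0,0,0,0],[0.45,0,0,50,0],[0.45,-21,-221,50,0],[0.45,-21,-221,50,0],[0.45,-21,-221,50,0],[0.45,-21,-221,50,0],[0.45,-21,-221,50,0],[0.45,-21,-221,50,0],[0.45,-21,-221,0,0],[0.45,-21,-221,0,0],[0.45,-21,-221,0,0],[1,-21,-221,0,0],[1,-21,-221,0,0],[1,-21,-221,0,0],[1,-21,-221,0,0]]' 10
```

```text
clock: 5.7
tool_pos: [0.6142, 0.0901, 0.0948]
eef_rot: [[-0.998, 0.063, 0.0], [0.063, 0.998, 0.001], [-0.0, 0.001, -1.0]]
force: [-2.0, 3.9, 1.9]
finger_gap: 0.015
grasp_force: 2.0
```

```bash
python3 -m handwheel '[[1,3,6,0,0],[1,5,12,0,0],[1,7,18,0,0],[1,7,24,0,0],[1,7,24,0,0],[0.45,7,24,0,0],[0.45,7,24,0,0],[0.45,7,24,60,0],[0.45,-60,0,100,0],[0.45,-60,0,100,0],[0.45,-60,0,100,0]]' 10
python3 - <<'E'
from h import *
c=cap('wrist','w2.png'); print(robot.state()['tool_pos'])
E
```

```text
clock: 7.08
tool_pos: [0.5538, 0.0901, 0.1952]
eef_rot: [[-0.998, 0.063, 0.002], [0.063, 0.998, 0.001], [-0.002, 0.001, -1.0]]
force: [0.1, -0.0, -0.5]
finger_gap: 0.0515
grasp_force: 0.0
[0.5543516  0.09026068 0.19427325]
```

View pics/w2.png

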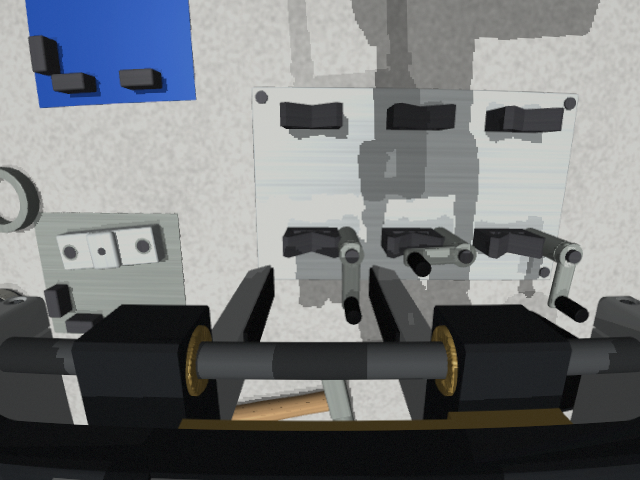

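Both outer straps are now clear. Next is the upper camshaft.

```bash
python3 -m handwheel '[[0.45,-20,-466,0,-76],[0.45,-20,-466,0,-76],[0.45,-20,-466,0,-76],[0.45,-20,-466,0,-76],[0.45,-20,-466,0,-76],[0.45,-20,-466,0,-76],[0.45,-20,-466,0,-76],[0.45,-20,-466,0,-76],[0.45,-20,-466,0,-76],[0.45,-20,-466,0,-76],[0.45,-20,-466,-45,-76],[0.45,-20,-466,-45,-76]]'
python3 - <<'E'
from h import *
import pickle
c=cap('wrist','w3.png'); pickle.dump(c,open('w3.pkl','wb')); print(robot.state()['tool_pos'])
E
```

```text
clock: 8.62
tool_pos: [0.5327, -0.3719, 0.1467]
eef_rot: [[-0.184, 0.983, -0.005], [0.983, 0.184, 0.006], [0.007, -0.004, -1.0]]
force: [-0.3, 0.5, 1.0]
finger_gap: 0.0514
grasp_force: 0.0
[ 0.53388115 -0.37335614  0.14882336]
```

View pics/w3.png

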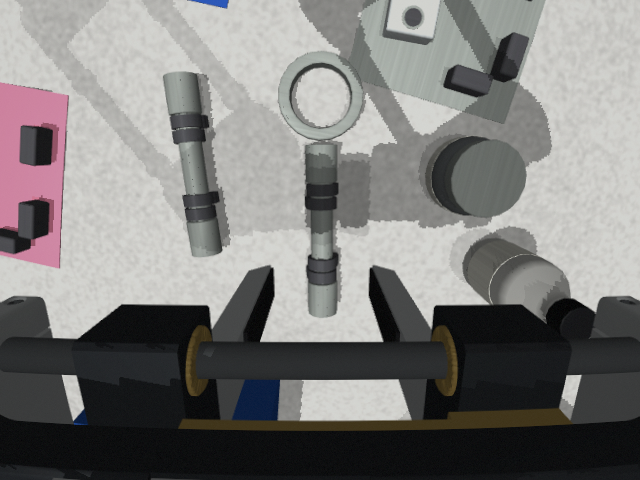

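The camshaft is aligned between the fingers, with ends at (321,144) and (322,316). The second camshaft runs from (181,73) to (206,254).

Run:
```python
from h import *
import pickle
c=pickle.load(open('w3.pkl','rb')); print(c['xyz'])
for e,l in [(((321,144),(322,316)),((321,209),(322,254))),(((181,73),(206,254)),((188,142),(199,194)))]:
    q=np.array([pt(c,*a,.022)[:2]*1000 for a in e]);m=np.array([pt(c,*a,.024)[:2]*1000 for a in l]); d=q[1]-q[0]
    print(q.mean(0),m.mean(0),np.hypot(*d),np.degrees(np.arctan2(d[1],d[0])),np.hypot(*(m[1]-m[0])))
```

```text
[ 0.52050394 -0.30606987  0.32629252]
[ 532.61339176 -375.96520623] [ 531.98477503 -372.69593966] 157.8235347385728 -79.02328244519903 40.8468967497267
[ 412.96743877 -337.93758799] [ 413.66418895 -338.149163  ] 155.08709625294287 -75.5632413723957 44.5718994227937
```

```bash
python3 -m handwheel '[[0.45,-1,1,-60,0],[0.45,-1,1,-120,0],[0.45,-1,1,-145,0],[0.45,-1,1,-145,0],[0.45,-1,1,-145,0],[1,-1,1,-145,0],[1,-1,1,-145,0],[1,-1,1,-145,0],[1,-1,1,-145,0],[1,-1,1,-100,0],[1,-1,1,-40,0],[1,-1,1,20,0],[1,-1,1,20,0],[1,-1,1,20,0]]' 50
```

```text
clock: 10.42
tool_pos: [0.5313, -0.3735, 0.1662]
eef_rot: [[-0.181, 0.984, -0.005], [0.984, 0.181, 0.004], [0.005, -0.004, -1.0]]
force: [0.2, 0.2, -8.0]
finger_gap: 0.0184
grasp_force: 50.0
```

```bash
python3 -m handwheel '[[1,-6,658,0,76],[1,-6,658,0,76],[1,-6,658,0,76],[1,-6,658,0,76],[1,-6,658,0,76],[1,-6,658,0,76],[1,-6,658,0,76],[1,-6,658,0,76],[1,-6,658,0,76],[1,-6,658,0,76],[1,-6,658,0,76],[1,-6,658,0,76],[1,-6,658,0,76],[1,-6,658,-40,76],[1,-6,658,-40,76]]'
python3 - <<'E'
from h import *
import pickle
c=cap('wrist','w4.png'); pickle.dump(c,open('w4.pkl','wb')); print(robot.state()['tool_pos'])
E
```

```text
clock: 12.3
tool_pos: [0.5234, 0.28, 0.1254]
eef_rot: [[-0.998, 0.064, -0.011], [0.064, 0.998, -0.004], [0.01, -0.005, -1.0]]
force: [-1.1, -0.6, -7.3]
finger_gap: 0.0187
grasp_force: 50.0
[0.52525449 0.28092377 0.12749397]
```

View pics/w4.png

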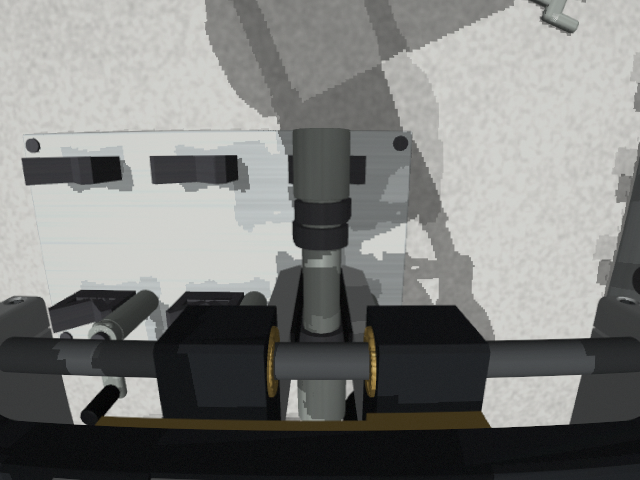

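Run:
```python
from h import *
import pickle
c=pickle.load(open('w4.pkl','rb')); s=robot.state(); print(c['xyz'],s['tool_pos'])
print('end',pt(c,321,129,.150)*1000, 'lobe outer',pt(c,322,198,.153)*1000,'inner',pt(c,322,249,.150)*1000)
a,b=pt(c,24,135,.012)*1000,pt(c,411,130,.012)*1000; d=b-a; print(a,b,np.hypot(*d[:2]),np.degrees(np.arctan2(-d[0],d[1])))
u=d[:2]/np.hypot(*d[:2]); n=np.array([u[1],-u[0]])
print('nest', b[:2]-70*u+90*n)
# V-block -x of left nest: top front edge
```

```text
[0.4558137  0.28418726 0.30520813] [0.52525449 0.28092377 0.12749397]
end [444.95739966 284.10831956 150.        ] lobe outer [474.16436611 282.70810942 153.        ] inner [497.96409746 281.20773085 150.        ]
[419.99210734  31.72637768  12.        ] [440.38318426 356.74670383  12.        ] 325.6593441429662 -3.589909027514526
nest [525.82355154 281.24873273]
```

```bash
python3 -m handwheel '[[1,2,0,-40,0],[1,2,0,-65,0],[1,2,0,-65,0],[1,2,0,-65,0],[1,2,0,-65,0]]'
python3 - <<'E'
from h import *
import pickle
c=cap('wrist'); pickle.dump(c,open('w5.pkl','wb')); print(c['xyz'],robot.state()['tool_pos'],robot.state()['finger_gap'])
im=cv2.resize(c['img'][60:300,200:520],None,fx=2.5,fy=2.5,interpolation=cv2.INTER_CUBIC)
cv2.imwrite('pics/w5.png',cv2.convertScaleAbs(im[:,:,::-1],alpha=1.3))
E
```

```text
clock: 12.98
tool_pos: [0.5307, 0.2834, 0.0665]
eef_rot: [[-0.998, 0.063, 0.004], [0.063, 0.998, 0.001], [-0.003, 0.002, -1.0]]
force: [1.1, -0.3, -7.5]
finger_gap: 0.0187
grasp_force: 50.0
[0.4606032  0.28640043 0.24539261] [0.53033597 0.28333291 0.0662086 ] 0.0195097865211626
```

View pics/w5.png

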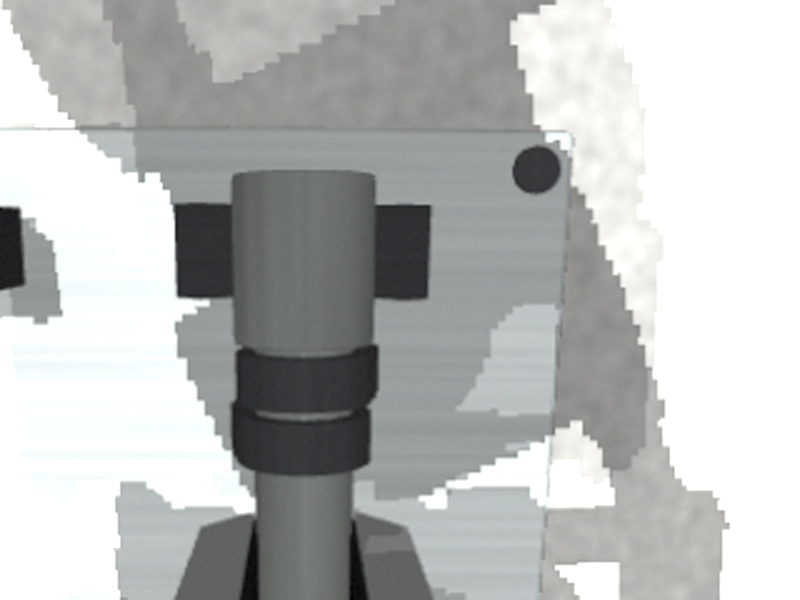

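Run:
```python
from h import *
import pickle
c=pickle.load(open('w5.pkl','rb'))
p=lambda u,v,z: pt(c,200+u/2.5,60+v/2.5,z)*1000
print('block out/in',p(405,205,.058),p(405,298,.058),'L',p(200,205,.058),p(200,298,.058))
print('jour end',p(304,171,.090),'jour inner',p(304,352,.090),'lobe in',p(304,472,.092),'sides',p(233,230,.077),p(376,230,.077),'blk edges',p(177,230,.058),p(431,230,.058))
```

```text
block out/in [457.93891174 308.29023838  58.        ] [477.15863898 307.58875721  58.        ] L [455.30685039 265.74988064  58.        ] [474.45600405 264.07325265  58.        ]
jour end [451.69998633 287.51388579  90.        ] jour inner [482.8068769  285.59713425  90.        ] lobe in [504.48396262 284.25475577  92.        ] sides [460.7993436  273.63930755  77.        ] [462.45830838 300.45299994  77.        ] blk edges [460.06014919 260.50160005  58.        ] [463.34279181 313.54535382  58.        ]
```

```bash
python3 -m handwheel '[[1,-3,0,-8,0],[1,-3,0,-14,0],[1,-3,0,-18,0],[1,-3,0,-18,0],[1,-3,0,-18,0],[0.7,-3,0,-18,0],[0.45,-3,0,-18,0],[0.45,-3,0,-18,0]]'
```

```text
clock: 14.02
tool_pos: [0.5269, 0.2831, 0.0466]
eef_rot: [[-0.998, 0.063, 0.001], [0.063, 0.998, 0.0], [-0.001, 0.0, -1.0]]
force: [0.0, -0.9, 1.0]
finger_gap: 0.0443
grasp_force: 0.0
```

```bash
python3 -m handwheel '[[0.45,0,0,60,0],[0.45,0,0,110,0],[0.45,-113,-621,110,-72],[0.45,-113,-621,110,-72],[0.45,-113,-621,110,-72],[0.45,-113,-621,110,-72],[0.45,-113,-621,110,-72],[0.45,-113,-621,110,-72],[0.45,-113,-621,110,-72],[0.45,-113,-621,110,-72],[0.45,-113,-621,110,-72],[0.45,-113,-621,110,-72],[0.45,-113,-621,110,-72],[0.45,-113,-621,110,-72],[0.45,-113,-621,50,-72],[0.45,-113,-621,50,-72]]'
python3 - <<'E'
from h import *
import pickle
c=cap('wrist','w6.png'); pickle.dump(c,open('w6.pkl','wb')); print(c['xyz'],robot.state()['tool_pos'])
E
```

```text
clock: 16.02
tool_pos: [0.4108, -0.3333, 0.0933]
eef_rot: [[-0.251, 0.968, -0.007], [0.968, 0.251, 0.008], [0.009, -0.004, -1.0]]
force: [0.0, 0.1, 0.4]
finger_gap: 0.052
grasp_force: 0.0
[ 0.39420375 -0.26887958  0.27312441] [ 0.41252087 -0.33533219  0.0956747 ]
```

View pics/w6.png

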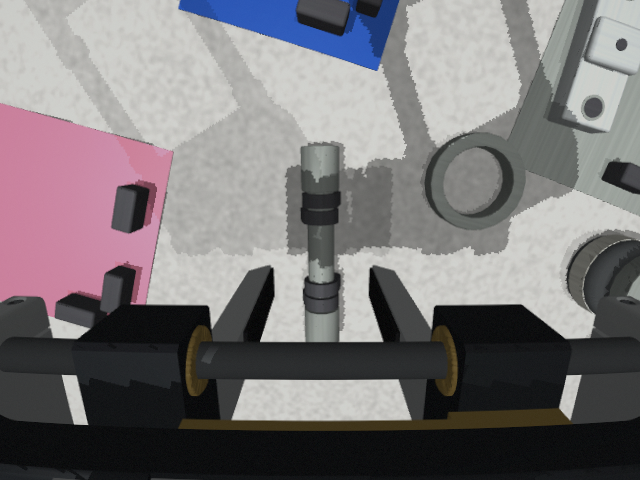

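The second camshaft lies straight between the fingers, its core centred near (321,250).

```bash
python3 -m handwheel '[[0.45,0,0,-55,0],[0.45,0,0,-91,0],[0.45,0,0,-91,0],[0.45,0,0,-91,0],[1,0,0,-91,0],[1,0,0,-91,0],[1,0,0,-91,0],[1,0,0,-91,0],[1,0,0,-40,0],[1,0,0,20,0],[1,0,0,75,0],[1,0,0,75,0],[1,0,0,75,0]]' 50
```

```text
clock: 17.7
tool_pos: [0.4119, -0.3364, 0.1692]
eef_rot: [[-0.249, 0.969, -0.003], [0.969, 0.249, 0.004], [0.004, -0.002, -1.0]]
force: [-0.5, 0.7, -6.0]
finger_gap: 0.0192
grasp_force: 50.0
```

```bash
python3 -m handwheel '[[1,100,421,0,72],[1,100,421,0,72],[1,100,421,0,72],[1,100,421,0,72],[1,100,421,0,72],[1,100,421,0,72],[1,100,421,0,72],[1,100,421,0,72],[1,100,421,0,72],[1,100,421,0,72],[1,100,421,0,72],[1,100,421,-50,72],[1,100,421,-90,72],[1,100,421,-105,72],[1,100,421,-105,72],[1,100,421,-105,72]]'
python3 - <<'E'
from h import *
import pickle
c=cap('wrist'); pickle.dump(c,open('w7.pkl','wb')); print(c['xyz'],robot.state()['tool_pos'],robot.state()['finger_gap'])
im=cv2.resize(c['img'][60:300,200:520],None,fx=2.5,fy=2.5,interpolation=cv2.INTER_CUBIC)
cv2.imwrite('pics/w7.png',cv2.convertScaleAbs(im[:,:,::-1],alpha=1.3))
E
```

```text
clock: 19.7
tool_pos: [0.5149, 0.0828, 0.0681]
eef_rot: [[-0.998, 0.063, 0.004], [0.063, 0.998, 0.0], [-0.004, 0.0, -1.0]]
force: [0.3, -0.1, -5.5]
finger_gap: 0.019
grasp_force: 50.0
[0.44486143 0.0860455  0.24701042] [0.51490541 0.08286645 0.06821717] 0.019146589467938603
```

View pics/w7.png

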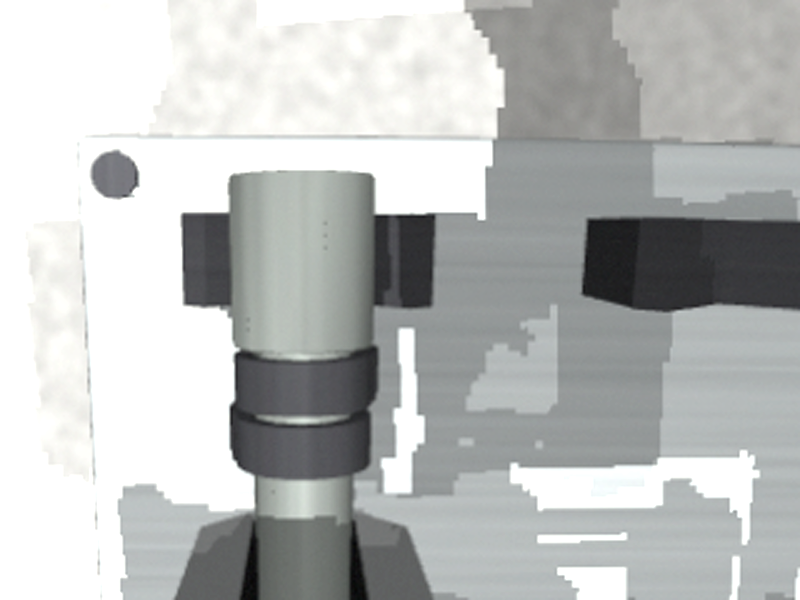

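Run:
```python
from h import *
import pickle
c=pickle.load(open('w7.pkl','rb'))
p=lambda u,v,z: np.round(pt(c,200+u/2.5,60+v/2.5,z)[:2]*1000,1)
print('block R',p(405,214,.058),p(405,306,.058),'L',p(205,213,.058),p(205,305,.058))
print('jour end',p(302,171,.092),'inner',p(304,352,.092),'sides',p(230,230,.078),p(375,230,.078),'blk edges',p(182,230,.058),p(435,230,.058))
```

```text
block R [444.  107.8] [463.3 107.1] L [441.2  65.9] [460.4  64.2]
jour end [436.   86.6] inner [467.  85.] sides [445.   72.5] [446.7  99.7] blk edges [444.4  60.7] [447.7 114. ]
```

```bash
python3 -m handwheel '[[1,-2,1,-8,0],[1,-2,1,-15,0],[1,-2,1,-20,0],[1,-2,1,-20,0],[1,-2,1,-20,0],[0.7,-2,1,-20,0],[0.45,-2,1,-20,0],[0.45,-2,1,-20,0],[0.45,-2,1,45,0],[0.45,-2,1,100,0],[0.45,-2,1,100,0],[0.45,-2,1,100,0]]' 10
python3 - <<'E'
from h import *
import pickle
c=cap('wrist','w8.png'); pickle.dump(c,open('w8.pkl','wb')); print(c['xyz'],robot.state()['tool_pos'])
E
```

```text
clock: 21.25
tool_pos: [0.5107, 0.084, 0.1662]
eef_rot: [[-0.998, 0.063, -0.0], [0.063, 0.998, 0.0], [0.0, 0.0, -1.0]]
force: [0.2, -0.2, -0.0]
finger_gap: 0.0515
grasp_force: 0.0
[0.44130386 0.08723738 0.34536048] [0.51006977 0.08397831 0.16531165]
```

View pics/w8.png

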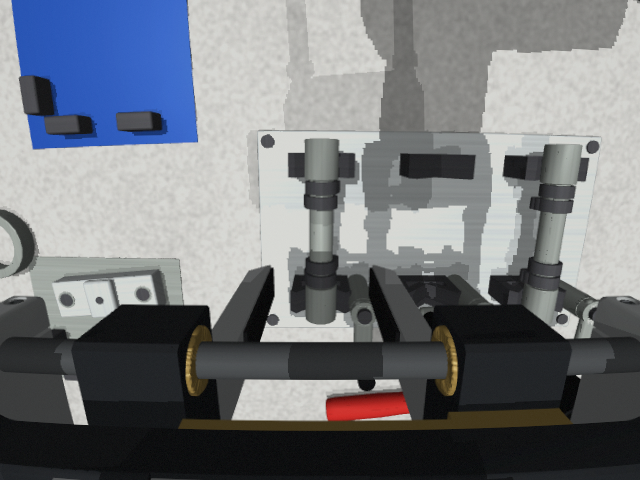

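Both camshafts are seated and central in their V-blocks. Next I'll swing the right strap over.

```bash
python3 -m handwheel '[[0.45,109,30,0,0],[0.45,109,30,0,0],[0.45,109,30,0,0],[0.45,109,30,-40,0],[0.45,109,30,-71,0],[0.45,109,30,-71,0],[0.45,109,30,-71,0],[1,109,30,-71,0],[1,109,30,-71,0],[1,109,30,-71,0],[1,109,30,-71,0]]' 15
```

```text
clock: 22.68
tool_pos: [0.6203, 0.1138, 0.0958]
eef_rot: [[-0.998, 0.063, 0.001], [0.063, 0.998, -0.0], [-0.001, -0.0, -1.0]]
force: [1.3, -3.7, 1.7]
finger_gap: 0.015
grasp_force: 1.6
```

```bash
python3 -m handwheel '[[1,-1,-6,0,0],[1,-3,-12,0,0],[1,-5,-18,0,0],[1,-8,-24,0,0],[1,-13,-29,0,0],[1,-18,-34,0,0],[1,-24,-37,0,0],[1,-30,-40,0,0],[1,-36,-42,0,0],[1,-41,-43,0,0],[1,-48,-43,0,0],[1,-53,-43,0,0],[1,-55,-43,0,0],[1,-55,-43,0,0]]' 15
```

```text
clock: 24.42
tool_pos: [0.5678, 0.0707, 0.0958]
eef_rot: [[-0.998, 0.063, 0.005], [0.063, 0.998, 0.0], [-0.005, 0.0, -1.0]]
force: [4.9, 0.4, -3.1]
finger_gap: 0.0132
grasp_force: 15.0
```

```bash
python3 -m handwheel '[[0.45,4,0,0,0],[0.45,4,0,0,0],[0.45,4,0,50,0],[0.45,16,99,50,0],[0.45,16,99,50,0],[0.45,16,99,50,0],[0.45,16,99,0,0],[0.45,16,99,0,0],[0.45,16,99,0,0],[1,16,99,0,0],[1,16,99,0,0],[1,16,99,0,0],[1,16,99,0,0],[1,11,99,0,0],[1,6,99,0,0],[1,3,99,0,0],[1,3,99,0,0]]' 15
```

```text
clock: 26.55
tool_pos: [0.5768, 0.1703, 0.0961]
eef_rot: [[-0.998, 0.062, 0.018], [0.062, 0.998, 0.001], [-0.017, 0.002, -1.0]]
force: [15.1, 0.3, -10.4]
finger_gap: 0.0136
grasp_force: 15.0
```

```bash
python3 -m handwheel '[[0.45,8,0,0,0],[0.45,8,0,0,0],[0.45,8,0,50,0],[0.45,67,143,50,0],[0.45,67,143,50,0],[0.45,67,143,50,0],[0.45,67,143,50,0],[0.45,67,143,0,0],[0.45,67,143,0,0],[0.45,67,143,0,0],[1,67,143,0,0],[1,67,143,0,0],[1,67,143,0,0],[1,67,143,0,0]]' 15
```

```text
clock: 28.3
tool_pos: [0.6357, 0.3119, 0.096]
eef_rot: [[-0.998, 0.062, 0.001], [0.062, 0.998, -0.002], [-0.001, -0.002, -1.0]]
force: [1.4, -3.9, 1.4]
finger_gap: 0.0151
grasp_force: 1.7
```

```bash
python3 -m handwheel '[[1,-1,-6,0,0],[1,-3,-12,0,0],[1,-5,-18,0,0],[1,-8,-24,0,0],[1,-13,-29,0,0],[1,-18,-34,0,0],[1,-24,-37,0,0],[1,-30,-40,0,0],[1,-36,-42,0,0],[1,-41,-43,0,0],[1,-48,-43,0,0],[1,-53,-43,0,0],[1,-55,-43,0,0],[1,-55,-43,0,0]]' 15
```

```text
clock: 30.05
tool_pos: [0.5827, 0.2701, 0.096]
eef_rot: [[-0.998, 0.063, 0.005], [0.063, 0.998, 0.001], [-0.005, 0.001, -1.0]]
force: [5.1, 0.6, -0.9]
finger_gap: 0.0134
grasp_force: 15.0
```

```bash
python3 -m handwheel '[[0.45,4,0,0,0],[0.45,4,0,0,0],[0.45,4,0,55,0],[0.45,60,-419,105,0],[0.45,60,-419,105,0],[0.45,60,-419,105,0],[0.45,60,-419,105,0],[0.45,60,-419,105,0],[0.45,60,-419,105,0],[0.45,60,-419,105,0],[0.45,60,-419,105,0],[0.45,60,-419,105,0],[0.45,60,-419,105,0]]'
python3 - <<'E'
from h import *
import pickle
c=cap('wrist'); pickle.dump(c,open('w9.pkl','wb')); print(c['xyz'],robot.state()['tool_pos'])
t=cap('top'); pickle.dump(t,open('top1.pkl','wb'))
a=cv2.resize(c['img'],(400,300)); b=cv2.resize(t['img'][180:285,185:325],(400,300),interpolation=cv2.INTER_CUBIC)
w=cv2.resize(c['img'][:300,160:560],(800,600))[:,:,::-1]; cv2.imwrite('pics/w9.png',w)
E
```

```text
clock: 31.68
tool_pos: [0.6397, -0.1472, 0.2003]
eef_rot: [[-0.998, 0.061, -0.001], [0.061, 0.998, 0.001], [0.001, 0.001, -1.0]]
force: [0.3, -0.6, -0.5]
finger_gap: 0.0516
grasp_force: 0.0
[ 0.57043032 -0.1442734   0.37948351] [ 0.63983134 -0.14720073  0.20037471]
```

View pics/w9.png

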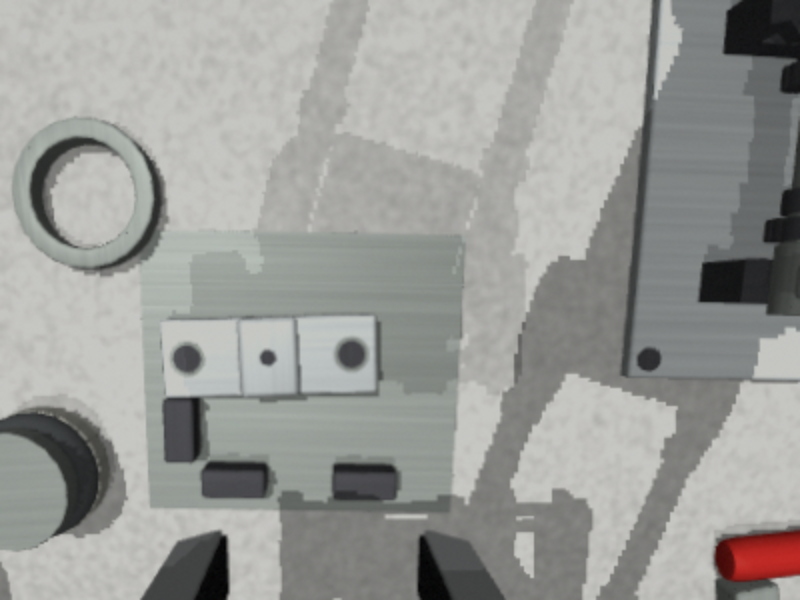

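Run:
```python
from h import *
import pickle
c=pickle.load(open('w9.pkl','rb'))
p=lambda u,v,z: np.round(pt(c,160+u/2,v/2,z)[:2]*1000,1)
b=np.array([p(162,322,.02),p(376,316,.02),p(376,391,.02),p(165,396,.02)]);print('bridge',b.tolist(),b.mean(0))
print('stop faces',p(205,463,.022),p(265,463,.022),p(334,465,.022),p(394,465,.022),'end face',p(199,400,.022),p(199,460,.022))
```

```text
bridge [[574.7, -225.0], [578.5, -117.1], [616.3, -118.7], [612.2, -227.6]] [ 595.425 -172.1  ]
stop faces [ 648.4 -210. ] [ 650.3 -178.6] [ 653.6 -142.5] [ 655.4 -111. ] end face [ 615.1 -209.8] [ 646.6 -213. ]
```

The bridge has been knocked aside. It now lies ahead of the end block, overlapping it by about 15 mm in y. So I'll grip it across the boss, shift it left, then move it in, down onto the end stop and ahead onto the two blocks.

```bash
python3 -m handwheel '[[0.35,-44,-22,-60,-90],[0.35,-44,-22,-100,-90],[0.35,-44,-22,-100,-90],[0.35,-44,-22,-100,-90],[0.35,-44,-22,-100,-90],[0.35,-44,-22,-100,-90],[0.35,-44,-22,-100,-90],[0.35,-44,-22,-100,-90],[0.35,-44,-22,-100,-90],[0.35,-44,-22,-100,-90],[0.35,-44,-22,-150,-90],[0.35,-44,-22,-195,-90],[0.35,-44,-22,-195,-90],[0.35,-44,-22,-195,-90],[1,-44,-22,-195,-90],[1,-44,-22,-195,-90],[1,-44,-22,-195,-90],[1,-44,-22,-195,-90]]' 30
```

```text
clock: 34.02
tool_pos: [0.5957, -0.1711, 0.0064]
eef_rot: [[0.063, 0.998, -0.0], [0.998, -0.063, -0.0], [-0.0, -0.0, -1.0]]
force: [-2.5, 0.7, 6.8]
finger_gap: 0.0397
grasp_force: 29.9
```

```bash
python3 -m handwheel '[[1,-2,8,0,0],[1,-1,16,0,0],[1,0,22,0,0],[1,6,22,0,0],[1,12,22,0,0],[1,16,22,0,0],[1,16,22,0,0],[1,16,20,0,0],[1,16,18,0,0],[1,16,16,0,0],[1,16,14,0,0],[1,16,12,0,0],[1,16,12,0,0]]' 30
```

```text
clock: 35.65
tool_pos: [0.6107, -0.1544, 0.0064]
eef_rot: [[0.064, 0.998, -0.002], [0.998, -0.064, 0.007], [0.007, -0.003, -1.0]]
force: [-3.3, 8.0, 10.3]
finger_gap: 0.0401
grasp_force: 29.9
```

```bash
python3 -m handwheel '[[1,4,1,0,0],[1,8,1,0,0],[1,12,0,0,0],[1,16,0,0,0],[1,19,0,0,0],[1,21,0,0,0],[1,23,0,0,0],[1,24,-1,0,0],[1,24,-1,0,0]]' 30; python3 -m handwheel '[[1,26,0,0,0]]' 30
```

```text
clock: 36.78
tool_pos: [0.6299, -0.157, 0.0066]
eef_rot: [[0.062, 0.998, -0.012], [0.998, -0.062, 0.005], [0.004, -0.012, -1.0]]
force: [-13.0, 2.7, 17.1]
finger_gap: 0.0395
grasp_force: 29.9
clock: 36.9
tool_pos: [0.6361, -0.1557, 0.0051]
eef_rot: [[0.059, 0.997, -0.053], [0.998, -0.058, 0.008], [0.005, -0.054, -0.999]]
force: [-59.8, -3.0, 44.3]
finger_gap: 0.041
grasp_force: 28.9
```

```bash
python3 -m handwheel '[[1,-10,0,0,0],[1,-20,0,0,0],[1,-28,0,0,0],[1,-28,0,0,0],[0.5,-28,0,0,0],[0.35,-28,0,0,0],[0.35,-28,0,0,0],[0.35,-28,0,60,0],[0.35,-28,0,120,0],[0.35,-28,0,180,0],[0.35,-28,0,195,45],[0.35,-28,0,195,90],[0.35,-28,0,195,90],[0.35,-28,0,195,90],[0.35,-28,0,195,90],[0.35,-28,0,195,90],[0.35,-28,0,195,90],[0.35,-28,0,195,90],[0.35,-28,0,195,90],[0.35,-28,0,195,90]]'
python3 - <<'E'
from h import *
import pickle
c=cap('wrist'); pickle.dump(c,open('w10.pkl','wb')); print(c['xyz'],robot.state()['tool_pos'])
cv2.imwrite('pics/w10.png',cv2.resize(c['img'][120:270,220:420],(800,600),interpolation=cv2.INTER_CUBIC)[:,:,::-1])
E
```

```text
clock: 39.4
tool_pos: [0.6342, -0.1603, 0.2005]
eef_rot: [[-0.998, 0.064, 0.0], [0.064, 0.998, -0.0], [-0.0, -0.0, -1.0]]
force: [-0.2, -0.5, 0.5]
finger_gap: 0.0606
grasp_force: 0.0
[ 0.56475726 -0.15694068  0.37961655] [ 0.63422159 -0.16023124  0.20048546]
```

View pics/w10.png

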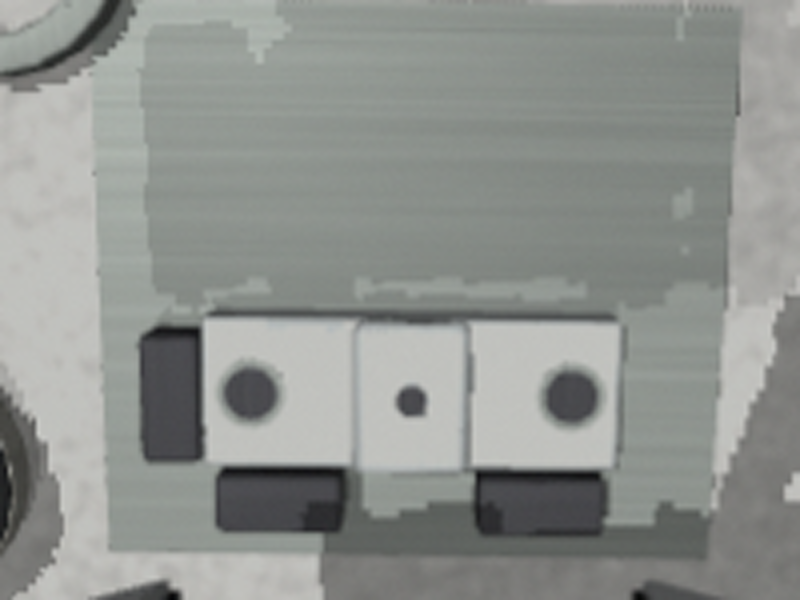

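It looks home against all three blocks. To be sure of contact I'll give it a light nudge from the side and from the end.

```bash
python3 -m handwheel '[[1,-46,2,0,0],[1,-46,2,-60,0],[1,-46,2,-120,0],[1,-46,2,-180,0],[1,-46,2,-190,0],[1,-46,2,-190,0],[1,-46,2,-190,0],[1,-40,2,-190,0],[1,-35,2,-190,0],[1,-32,2,-190,0],[1,-30,2,-190,0],[1,-29,2,-190,0],[1,-28,2,-190,0],[1,-28,2,-190,0]]'
```

```text
clock: 41.2
tool_pos: [0.6051, -0.1579, 0.0103]
eef_rot: [[-0.998, 0.063, -0.002], [0.063, 0.998, 0.0], [0.002, 0.0, -1.0]]
force: [-3.3, -0.7, 1.7]
finger_gap: 0.0002
grasp_force: 1.7
```

```bash
python3 -m handwheel '[[1,1,0,0,0],[1,2,0,0,0],[1,3,0,0,0],[1,3,0,0,0]]'
```

```text
clock: 41.7
tool_pos: [0.6062, -0.1576, 0.0103]
eef_rot: [[-0.998, 0.062, -0.006], [0.062, 0.998, 0.001], [0.006, 0.001, -1.0]]
force: [-8.1, -0.4, 5.5]
finger_gap: 0.0008
grasp_force: 4.1
```

```bash
python3 -m handwheel '[[1,-15,0,0,0],[1,-15,0,60,0],[1,24,93,60,0],[1,24,93,60,0],[1,24,93,60,0],[1,24,93,0,0],[1,24,93,0,0],[1,24,93,0,0],[1,24,86,0,0],[1,24,80,0,0],[1,24,76,0,0],[1,24,73,0,0],[1,24,71,0,0],[1,24,69,0,0],[1,24,69,0,0]]'
```

```text
clock: 43.58
tool_pos: [0.6332, -0.0891, 0.0104]
eef_rot: [[-0.998, 0.063, -0.0], [0.063, 0.998, 0.0], [0.0, 0.0, -1.0]]
force: [0.1, -0.6, 0.4]
finger_gap: 0.0004
grasp_force: 0.0
```

```bash
python3 -m handwheel '[[1,0,-2,0,0],[1,0,-4,0,0],[1,0,-5,0,0],[1,0,-6,0,0],[1,0,-7,0,0],[1,0,-7,0,0]]'
```

```text
clock: 44.32
tool_pos: [0.633, -0.092, 0.0104]
eef_rot: [[-0.998, 0.065, -0.0], [0.065, 0.998, 0.007], [0.001, 0.007, -1.0]]
force: [0.5, 9.6, 0.9]
finger_gap: 0.0005
grasp_force: 5.0
```

```bash
python3 -m handwheel '[[1,0,20,0,0],[1,0,20,60,0],[1,0,20,120,0],[1,1,-64,190,0],[1,1,-64,190,0],[1,1,-64,190,0],[1,1,-64,190,0],[1,1,-64,190,0]]'
python3 - <<'E'
from h import *
c=cap('wrist'); im=c['img']
hsv=cv2.cvtColor(im,cv2.COLOR_RGB2HSV); roi=im[190:245,215:400].min(2)
def blobs(m,off,amin):
    for k in cv2.findContours(m.astype(np.uint8),cv2.RETR_EXTERNAL,cv2.CHAIN_APPROX_NONE)[0]:
        if cv2.contourArea(k)>amin:
            yield cv2.boxPoints(cv2.minAreaRect(k))+off, cv2.contourArea(k)
for nm,m,z in [('bridge',roi>185,.02),('dark',roi<75,.022)]:
    for b,a in blobs(m,[215,190],150):
        w=np.array([pt(c,*q,z)[:2]*1000 for q in b]); e=w[1]-w[0]; f=w[2]-w[1]
        print(nm,a,w.mean(0).round(1),np.hypot(*e).round(1),np.hypot(*f).round(1),w.round(1).tolist())
t=cap('top')
for y,n in {100:(590,314.7),0:(583,214.5),-100:(576,115)}.items():
    P=[n[0]/1000-.003,n[1]/1000-.045,.111]; u=pix(t,[P])[0]; x0,y0=(u-9).astype(int)
    r=t['img'][y0:y0+19,x0:x0+19].max(2).astype(float); w=np.clip(45-r,0,None); Y,X=np.mgrid[:19,:19]
    k=np.array([x0+(w*X).sum()/w.sum(),y0+(w*Y).sum()/w.sum()]); print(y,'pred px',u,'dark centroid',k,w.sum()); 
    print('\n'.join(' '.join('%3d'%v for v in row) for row in r[3:16]) if y==100 else '')
E
```

```text
clock: 45.32
tool_pos: [0.6333, -0.1584, 0.1988]
eef_rot: [[-0.998, 0.061, -0.003], [0.061, 0.998, 0.001], [0.003, 0.001, -1.0]]
force: [0.2, 0.2, -0.0]
finger_gap: 0.0006
grasp_force: 0.0
bridge 737.0 [ 635.9 -160.4] 24.8 35.1 [[617.7, -171.7], [619.2, -146.9], [654.2, -148.8], [652.7, -174.1]]
bridge 1127.5 [ 637.5 -125.4] 36.2 36.2 [[618.4, -142.7], [620.5, -106.6], [656.7, -107.6], [654.5, -144.6]]
bridge 1156.0 [ 632.3 -194.6] 37.2 36.1 [[613.1, -211.7], [615.4, -174.6], [651.4, -177.2], [649.1, -215.1]]
bridge 698.0 [ 618.1 -254.6] 27.9 44.2 [[595.2, -265.9], [597.0, -238.0], [640.9, -243.0], [639.1, -271.6]]
dark 446.0 [ 628.6 -222.3] 14.4 34.8 [[610.8, -227.7], [611.7, -213.3], [646.4, -216.7], [645.5, -231.4]]
100 pred px [216.02671594 209.79456411] dark centroid [217.99829932 213.28344671] 1764.0
124 119 117 119 123 119 118 118 121 122 122 122 117 123 123 120 125 121 118
120 120 124 123 124 127 122 123 128 128 126 129 123 120 124 119 127 117 117
118 122 120 126 124 106  92  91  94  95  92  90 116 126 128 124 117 119 121
124 127 126 126 133  95  73  77  79  79  79  77  92  8
[... 183 characters left out ...]
85  86  83  90  97  57   7   9   7  14  41  68  54  93  98  96  94
 95  98  99  96  97  96 102  58  11  16  21  16   0  45  39  43  40  42  34
 96  96  95  98  98  97 107  58   6  23  27  29  10  45  27  30  34  31  32
102  98  99 102  96 101 104  84  34   4  18   7   1  36  29  24  30  29  40
105 109 107 106 106 102 109 114  83  32   2   0   5  91  50  21  39  34  37
 72  69  67  72  74  80  93  90  78  74  60  52  76  96  51  19  32  27  43
 27  30  29  34  43  64  75  76  75  80  81  56  52  58  39  26  33  38  41
0 pred px [253.75215481 211.63637855] dark centroid [254.5049232  216.25640016] 2539.0

-100 pred px [291.4182324  213.53157133] dark centroid [292.97886261 217.11424258] 1987.0
```

Run:
```python
from h import *
t=cap('top'); g=cv2.resize(t['img'].max(2),None,fx=1,fy=1)
for y,n in {100:(590,314.7),0:(583,214.5),-100:(576,115)}.items():
    P=[n[0]/1000-.003,n[1]/1000-.045,.111]; u=pix(t,[P])[0]; x0,y0=(u-8).astype(int)
    nc,lab,st,ce=cv2.connectedComponentsWithStats((g[y0:y0+17,x0:x0+17]<24).astype(np.uint8))
    for i in range(1,nc):
        if st[i,4]>6:
            k=pt(t,x0+ce[i][0],y0+ce[i][1],.108)[:2]*1000-n; print(y,st[i,4],k.round(1),'r',np.hypot(*k).round(1),'q',(np.arctan2(k[0],-k[1])+.066).round(2))
```

```text
100 18 [ -5.6 -47.4] r 47.7 q -0.05
0 21 [ -6.1 -45.7] r 46.1 q -0.07
0 16 [-21.4 -34.8] r 40.8 q -0.49
-100 19 [ -5.3 -45.9] r 46.2 q -0.05
-100 23 [-15.1 -57. ] r 58.9 q -0.19
```

All three straps read the same angle at their stops, and the bridge is home. Handing in.

```bash
python3 -c "
from bench import robot
print(robot.finish_job())"
```

```text
the job is handed in; nothing more can be done
None
```

The job is handed in (no verdict came back): both camshafts lie in the two outer nests, all three straps are over at their stops and the bridge is against all three stop blocks, though one mistyped move briefly pressed the bridge on the stops with about 60 N at the wrist.

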